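# Mix the amber flask on the press-to-run shaker

## Robot

A 6-joint arm with a two-finger parallel gripper is mounted at the origin on the work surface. World frame = base frame: x ahead of the robot, y to its left, z up, the work surface at z = 0. Lengths are in mm, angles in rad, forces in N, time in s.
With the tool pointing down it reaches from about 350 to 775 mm from the base axis. Payload 7.3 kg.
Tool frame: the origin (TCP) lies between the finger pads; the fingertips stand 8 mm ahead of it and the grasp point (between the pads) lies 11 mm behind it; y points along the fingers, z is the direction in which the jaws open and shut, and the axes are right-handed (so a half turn about y gives the same grasp; the last joint's range is limited). The gripper opens to 92 mm and grips with 3 to 60 N. Pads are 19 mm wide; open, the fingers measure 130 mm over their backs; the gripper's body (75 mm by 190 mm) begins 47 mm behind the grasp point.
Start: joints at [1.027, 0.342, 1.524, -0, 1.275, -0.146], TCP at [203.368, 484.031, 234.741] pointing down, gripper open.
Joint ranges: [-2.53, 2.53], [-0.77, 2.02], [0.04, 2.7], [-1, 4.14], [0.28, 2.66], [-3.11, 3.11]. Speed limits (rad/s): [2.57, 2.57, 3.14, 3.14, 3.14, 3.14].

## Interface

Orientations are given as [roll, pitch, yaw] about the fixed x, y, z axes, in that order (R = Rz(yaw) Ry(pitch) Rx(roll)).
In Python, from plant import bot, vision, job gives the robot as it stands. The module is installed in compiled form; this text tells all that it offers.
- The arm moves only by the tool arm_command, never from a script. Its argument "deltas" is a list of rows, each a list of 4 numbers: the shift along the tool's x, y, z in m, then the turn about the tool's y in degrees. In form: [[x, y, z, twist], ...]. A call has 1 to 5 rows; each row shifts and turns the commanded pose from where the row before left it, along the tool's axes as they then stand; what a row does not reach is not made up. A row lasts 1/10 s, in which the tool goes at most 50 mm and 8.59 degrees, less where a joint would pass 70% of its speed; a pose out of reach is approached as far as the arm can. A call is refused whole if a number of a shift passes 0.05 or a number of a turn 8.59, either way. A call with a gripper value outside its range is refused whole. "claw" is the closure in counts, from 0 (fully open) to 255 (shut), set as the call begins (left out, the last holds). The fingers move at their own pace and stop on an object; the grip force is fixed at half the most. Time passes only in rows, so rows that do not move let the fingers close. It gives the time, the measured TCP pose, the force and the opening at its end, in the units of the state.
- bot.get_obs(): the state, without advancing time (a new reading comes with each control period).
- vision.capture(name): name is "side" or "top" or "wrist"; returns a dict with "img" (384x512x3 uint8, red, green, blue), "camera_matrix" (3x3 intrinsics, pixels), "world_to_cam" (4x4, takes a point from world to camera coordinates); the wrist camera has in their place "mount" (4x4, takes a point from camera to tool coordinates, whose origin is the TCP and whose axes are the tool frame's). Camera axes: x right, y down, z forward; pixel columns grow to the right and rows downward; lengths in mm; the calibration is good to about 2 mm. The wrist camera is an equidistant fisheye: a pixel r from the principal point sees the ray r / f radians off the axis. A picture is of the moment at which its call begins: read the wrist's pose just before it. There is no depth.
- job.close_job(): hands the job in, once; it reports no verdict.
Trained networks look in a picture, given as the dict that the camera call returned (one of the last four; its "shot" number tells which), for a name from the list of things; names that differ only in an ending like _2 or _b are one class to them, and where a whole thing is asked for, a point or a joint stands for the part that bears it (a point fixed in the world has none). Each returns a list of dicts, best first, with "confidence" (0 to 1); they miss things now and then, are a little off and sometimes report something else, mostly with a low value. They report only what shows in the picture. A call takes as long as a camera call. They do not tell look-alikes from the thing itself.
- vision.find_in(picture, name): "xyz" ([x, y, z] in mm, in the coordinates of the camera as it stood for that picture, good to about 4 mm: the middle of the surface that is visible of it).
- vision.regions_of(picture, name): "mask" (384x512 bool, what is visible of it).
The state is a dict: "time": time; "joint_positions": joint angles; "dq": joint speeds; "tau": joint torques, N m; "tool_pos": TCP position; "tcp_rot": TCP orientation; "contact_force": force on the tool from outside, world axes, zero at the start; "moment": the same for the moment, N m; "grip_width": finger opening in mm.
Only numpy, scipy, OpenCV 4.12 (cv2) and the standard library are available. Lean on these libraries where they do the work, as an engineer would, in place of code of your own. Each camera call takes 0.05 s, during which the arm holds its last target. There are 200 camera calls.

## Task

Turn the yellow-handled bayonet plug on the shaker anticlockwise (seen from above) until its lugs come free of the collar, lift it out and stand it upright on the round cork mat. Then take the amber flask with the red stopper from the tray, set it upright in the shaker's blue sprung ring and press it firmly but not violently all the way down; finish while you are still holding it pressed down, so that it goes on mixing. Do not knock the flasks over, and leave the other two flasks, the jar, the wooden tag and the brush where they are.

Things in the scene. Friction and masses are not known exactly. Their poses are not given: they have to be found in the camera images.
- shaker: White shaker housing, fixed, 170 (x) x 150 (y) x 55 mm high; origin at the centre of its underside, on the table. In the middle of its top is a round well 84 mm across and 35 mm deep with the blue sprung ring in it, and round the well an aluminium bayonet collar.
- collar (a point): Centre of the bayonet collar's top, 82.5 mm above the shaker's origin, same axes. Collar 108 mm across; two inward ledges (80 mm bore, undersides 8 mm below this point) reach, anticlockwise from above, from -35 to +26 degrees of the shaker's +x, and likewise of its -x. Pins stop the plug's lugs at about -14 (clockwise) and +76 degrees.
- plug: Loose bayonet plug, 0.12 kg, turns freely: black disc 72 mm across, 8 mm thick, two yellow lugs (10 wide, 6 thick, reaching 47 mm from the axis) along its +x and -x, a neck and a grip bar above. Origin: centre of the disc's underside, z up. It starts on the blue ring, 66 mm above the shaker's origin, coaxial, its x axis within 8 degrees of the shaker's x: lugs under the ledges, 2.5 mm play.
- plug_bar (a point): Middle of the plug's yellow grip bar, 45 mm above the plug's origin. Bar 44 mm long (plug's x), 14 mm wide (y), 26 mm high (13 mm above and below this point), on a neck 24 mm across. The plug lifts out once its x axis is turned anticlockwise to between 40 and 74 degrees from the shaker's x axis; about 57 degrees (1.0 rad) is the middle.
- cradle_top (a point): Centre of the top face of the blue sprung ring (80 mm outside, 49 mm bore, 12 mm high) on which the flask's bulb comes to sit; 66 mm above the shaker's origin when up, 18 mm lower when pressed fully down.
- cradle (a joint): Travel of the blue sprung ring, m: 0 is up, 0.018 fully down on its stop. The spring resists with about 6 N at the first movement, rising to about 15 N fully down; the flask's own weight (up to 3 N) does not move it.
- flask: Amber round flask with a red stopper, closed, 0.15 to 0.31 kg; origin at the centre of its flat underside (36 mm across), z up. Bulb 60 mm across, widest 24 mm above the origin; neck 22 mm across; red stopper 34 mm across from 86 to 116 mm above the origin (the top). Seated in the ring its origin is about 7 mm below the ring's top face. It stands on the tray in any of the three places.
- flask_green: Green flask with a white stopper, same size and origin as the amber one; bystander on the tray.
- flask_blue: Blue flask with a black stopper, same size and origin as the amber one; bystander on the tray.
- tray: Fixed plywood board 310 (x) x 110 (y) x 8 mm on which three flasks stand in a row along its x, about 100 mm apart; origin at the centre of its underside.
- mat: Fixed round cork mat, 130 mm across, 5 mm thick; origin at the centre of its underside.
- jar: Green jar with a white lid, 60 mm across, 75 mm high; origin at the centre of its underside; bystander.
- tag: Small wooden key tag, 70 x 26 x 6 mm, lying flat; origin at the centre of its underside; bystander.
- brush: Brush lying on the table; origin at its underside; bystander.
There are look-alikes about, which are no part of the job. What is meant by the mat is not black or turquoise, and is the smaller of those in its own colour.

How it is judged:
By the outcome, as a careful person would: the job done as asked, in the order asked, and still so for the second after the job is handed in, while the arm keeps its last pose, push and grip.
It also fails if it takes over 58 s, if anything falls off the work surface, if the arm or the gripper's body presses on something with over 40 N, if the wrist force passes 120 N, or if a joint passes its speed limit or range.

## Working session

There is one attempt and no reset: what is moved stays moved. The work goes in short steps, Python scripts to look and compute and a tool call to move; the robot and the scene stay as the last step left them, time stands still between calls to the robot, and variables do not carry over. Pictures are saved under pics/ and viewed, about 8 in all and at most 12, crops included, and the job is handed in when it is done.

Besides the shell and the picture viewer there is one more tool, called after ">>>" in YAML: its name, and indented under it one key for each argument. arm_command: Moves the arm, as the interface text tells. Its arguments: {"type":"object","properties":{"deltas":{"type":"array","items":{"type":"array","items":{"type":"number"}}},"claw":{"type":"number"}},"required":["deltas"]}

```bash
mkdir -p pics; cat > h.py <<'E'
import numpy as np, cv2
from scipy.spatial.transform import Rotation as R
from plant import bot, vision, job
def tool():
    o=bot.get_obs(); T=np.eye(4); T[:3,:3]=R.from_euler('xyz',o['tcp_rot']).as_matrix(); T[:3,3]=o['tool_pos']; return T,o
def shot(n):
    T,o=tool(); p=vision.capture(n)
    p['c2w']= T@np.array(p['mount']) if n=='wrist' else np.linalg.inv(p['world_to_cam']); return p
def find(p,name,k=4):
    out=[]
    for d in vision.find_in(p,name)[:k]:
        w=(p['c2w']@np.r_[d['xyz'],1])[:3]; out.append((round(d['confidence'],2),w.round(0).tolist()))
    return out
def proj(p,w):
    c=(np.linalg.inv(p['c2w'])@np.r_[w,1])[:3];K=p['camera_matrix']
    if 'mount' in p:
        th=np.arctan2(np.hypot(c[0],c[1]),c[2]); r=np.hypot(c[0],c[1]); q=c[:2]/r*th; return K[:2,:2]@q+K[:2,2]
    q=K@c; return q[:2]/q[2]
def ray(p,u,v):
    K=p['camera_matrix']; x=(u-K[0,2])/K[0,0]; y=(v-K[1,2])/K[1,1]
    if 'mount' in p:
        th=np.hypot(x,y); d=np.array([x/th*np.sin(th),y/th*np.sin(th),np.cos(th)])
    else: d=np.array([x,y,1.])
    return p['c2w'][:3,3],p['c2w'][:3,:3]@d
def onz(p,u,v,z):
    c,d=ray(p,u,v); return c+d*(z-c[2])/d[2]
def save(p,f,crop=None,s=1):
    im=p['img'][:,:,::-1]
    if crop: x0,y0,x1,y1=crop; im=im[y0:y1,x0:x1]
    cv2.imwrite('pics/'+f,cv2.resize(im,None,fx=s,fy=s,interpolation=cv2.INTER_CUBIC))
E
python3 - <<'E'
from h import *
T,o=tool(); print(T.round(3),o['time'],o['grip_width'])
ps={n:shot(n) for n in('top','side','wrist')}
for n in ps: save(ps[n],n+'0.png')
im=np.vstack([np.hstack([ps['top']['img'],ps['side']['img']])])[:,:,::-1]
cv2.imwrite('pics/a.png',cv2.resize(im,(800,300)))
for n in('top','side'):
    for t in('shaker','plug','flask','flask_green','flask_blue','tray','mat','jar','tag','brush'):
        print(n,t,find(ps[n],t))
E
```

```text
[[ 9.22000e-01 -1.00000e-03  3.87000e-01  2.03149e+02]
 [-3.87000e-01 -1.00000e-03  9.22000e-01  4.83683e+02]
 [-0.00000e+00 -1.00000e+00 -2.00000e-03  2.34044e+02]
 [ 0.00000e+00  0.00000e+00  0.00000e+00  1.00000e+00]] 0.0 91.53688517571035
top shaker [(0.66, [536.0, -23.0, 52.0])]
top plug [(0.67, [541.0, -18.0, 74.0])]
top flask [(0.97, [489.0, 302.0, 59.0])]
top flask_green [(0.92, [582.0, 296.0, 54.0])]
top flask_blue [(0.57, [391.0, 271.0, 58.0])]
top tray [(0.87, [480.0, 278.0, 8.0])]
top mat [(0.88, [343.0, -101.0, 9.0]), (0.86, [244.0, -269.0, 10.0]), (0.85, [453.0, -294.0, 3.0]), (0.67, [550.0, -518.0, 5.0])]
top jar [(0.93, [736.0, -161.0, 73.0]), (0.32, [541.0, -24.0, 77.0])]
top tag [(0.6, [737.0, 79.0, 6.0]), (0.53, [480.0, 280.0, 7.0])]
top brush []
side shaker [(0.96, [530.0, -77.0, 48.0]), (0.33, [730.0, -182.0, 54.0]), (0.25, [469.0, 270.0, 8.0])]
side plug [(0.58, [536.0, -25.0, 74.0])]
side flask [(0.73, [491.0, 292.0, 54.0])]
side flask_green [(0.7, [584.0, 292.0, 58.0])]
side flask_blue [(0.6, [391.0, 268.0, 51.0])]
side tray [(0.62, [470.0, 271.0, 7.0]), (0.44, [456.0, -301.0, 4.0])]
side mat [(0.96, [553.0, -512.0, 11.0]), (0.9, [456.0, -301.0, 3.0]), (0.83, [345.0, -108.0, 8.0])]
side jar [(0.63, [733.0, -182.0, 51.0])]
side tag [(0.65, [735.0, 69.0, 2.0])]
side brush [(0.81, [357.0, -436.0, 19.0]), (0.51, [733.0, -179.0, 56.0]), (0.29, [530.0, -48.0, 58.0])]
```

View pics/top0.png

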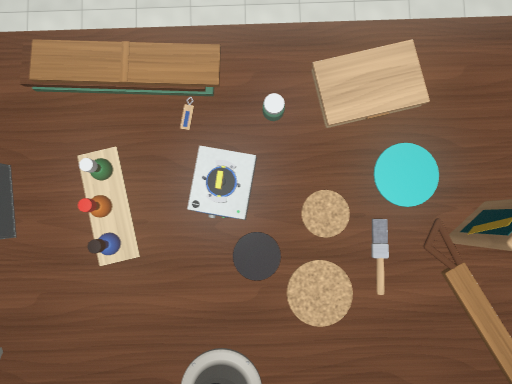

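View pics/side0.png

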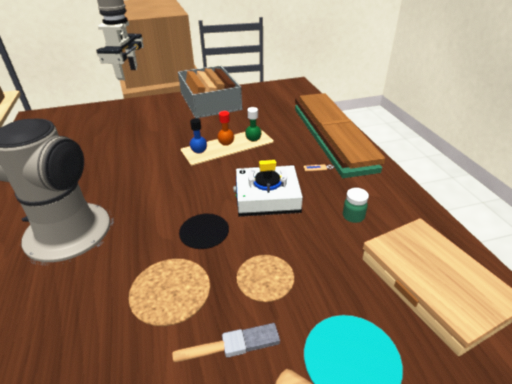

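Mat candidates in the top view are black (257,256), turquoise (407,175), large cork (320,293) and small cork (326,213). By the description I choose the small cork, near (453,-294). The flasks are amber/red (100,206), green/white (101,168) and blue/black (109,244); I want the amber one. The yellow plug bar is at (219,180).

```bash
cat > m.py <<'E'
from h import *
p=shot('top')
save(p,'crop1.png',(60,120,380,340),2.4)
hsv=cv2.cvtColor(p['img'],cv2.COLOR_RGB2HSV)
y=cv2.inRange(hsv,(24,150,120),(35,255,255)); y[:, :205]=0; y[:,235:]=0; y[:160]=0; y[200:]=0
n=cv2.findNonZero(y); r=cv2.minAreaRect(n); print('bar',r,len(n)); print(onz(p,*r[0],122).round(1))
for t in('shaker','mat','flask','flask_green','flask_blue','tray'):
    for d in vision.regions_of(p,t)[:4]:
        m=d['mask'].astype(np.uint8); pts=cv2.findNonZero(m); r=cv2.minAreaRect(pts)
        z={'shaker':55,'mat':5,'tray':8}.get(t,32)
        b=[onz(p,*q,z)[:2].round(0).tolist() for q in cv2.boxPoints(r)]
        print(t,round(d['confidence'],2),np.round(r[0],1),onz(p,*r[0],z).round(0),b, np.round(pts.mean(0),1))
E
python3 m.py
```

```text
Traceback (most recent call last):
  File "m.py", line 6, in <module>
    n=cv2.findNonZero(y); r=cv2.minAreaRect(n); print('bar',r,len(n)); print(onz(p,*r[0],122).round(1))
                            ~~~~~~~~~~~~~~~^^^
cv2.error: OpenCV(4.12.0) /io/opencv/modules/imgproc/src/convhull.cpp:143: error: (-215:Assertion failed) total >= 0 && (depth == CV_32F || depth == CV_32S) in function 'convexHull'
```

View pics/crop1.png

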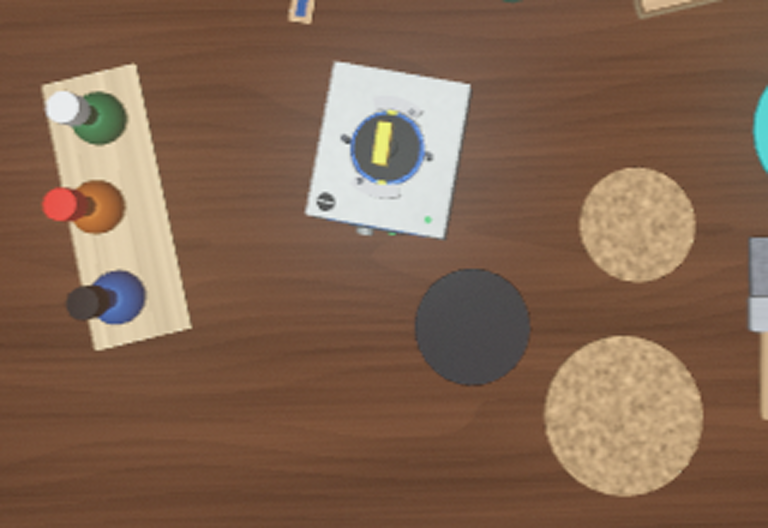

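The crop shows the yellow bar at (382,143) on the white shaker, with lugs along the shaker's long axis. The red-stopper flask is the middle one of three, and the small cork disc is at (637,225).

```bash
sed -i 's/^y=cv2.*/y=cv2.inRange(hsv,(20,120,120),(40,255,255)); M=np.zeros_like(y); M[169:191,212:226]=1; y*=M/' m.py; sed -i '/^save/d' m.py; python3 m.py
```

```text
bar ((218.8699951171875, 179.41001892089844), (5.515432834625244, 17.5362491607666), 8.130102157592773) 97
[542.  -18.5 122. ]
shaker 0.77 [221.8 183.8] [537. -19.  55.] [[464.0, 76.0], [645.0, 39.0], [611.0, -115.0], [431.0, -76.0]] [[222.4 182.9]]
mat 0.97 [406.4 174.3] [ 553. -519.    5.] [[595.0, -405.0], [669.0, -564.0], [510.0, -631.0], [438.0, -474.0]] [[406.2 174.3]]
mat 0.76 [256.8 256.3] [ 343. -104.    5.] [[345.0, -15.0], [432.0, -107.0], [341.0, -193.0], [256.0, -101.0]] [[256.7 256. ]]
mat 0.63 [319.5 293. ] [ 242. -268.    5.] [[331.0, -185.0], [326.0, -359.0], [154.0, -350.0], [159.0, -179.0]] [[319.6 292.8]]
mat 0.59 [325.5 213. ] [ 454. -294.    5.] [[521.0, -233.0], [517.0, -360.0], [388.0, -354.0], [391.0, -228.0]] [[325.4 213. ]]
flask 0.84 [ 95. 206.] [490. 321.  32.] [[521.0, 364.0], [518.0, 279.0], [460.0, 278.0], [462.0, 363.0]] [[ 96.5 205.6]]
flask_green 0.94 [ 95.4 168.7] [590. 320.  32.] [[567.0, 364.0], [622.0, 361.0], [614.0, 276.0], [559.0, 280.0]] [[ 96.5 167.8]]
flask_blue 0.9 [105.5 245.3] [386. 293.  32.] [[391.0, 344.0], [432.0, 273.0], [381.0, 242.0], [340.0, 312.0]] [[106.1 243.8]]
tray 0.86 [109.1 205.9] [490. 293.   8.] [[635.0, 382.0], [655.0, 266.0], [349.0, 206.0], [330.0, 319.0]] [[112. 208.]]
tray 0.68 [187.4 113.1] [741.  76.   8.] [[698.0, 97.0], [789.0, 83.0], [784.0, 55.0], [693.0, 69.0]] [[187.1 114.7]]
```

>>> arm_command:
  deltas:
    - [0.03,0,-0.02,0]
    - [0.039,0,-0.0256,0]
    - [0.039,0,-0.0256,0]
    - [0.039,0,-0.0256,0]
    - [0.039,0,-0.0256,0]

```text
time: 2.05
tool_pos: [328.1, 297.6, 234.9]
tcp_rot: [-1.57, -0.0, -0.397]
contact_force: [0.4, 0.6, -0.4]
grip_width: 92.1
```

>>> arm_command:
  deltas:
    - [0.039,0,-0.0256,0]
    - [0.039,0,-0.0256,0]
    - [0.039,0,-0.0256,0]
    - [0.039,0,-0.0256,0]
    - [0.039,0,-0.0256,0]

```text
time: 2.55
tool_pos: [458.5, 103.8, 235.0]
tcp_rot: [-1.57, -0.001, -0.398]
contact_force: [1.0, 0.5, -0.5]
grip_width: 91.9
```

>>> arm_command:
  deltas:
    - [0.039,0,-0.0256,0]
    - [0.039,0,-0.0256,0]
    - [0.039,0,-0.0256,-5]
    - [0,0,0,-5]
    - [0,0,0,-5]

```text
time: 3.05
tool_pos: [536.2, -12.1, 234.2]
tcp_rot: [-1.571, 0.001, -0.135]
contact_force: [-0.3, -0.0, -0.4]
grip_width: 91.6
```

```bash
cat > w.py <<'E'
from h import *
import sys
T,o=tool(); print(T.round(3).tolist(),o['time'],o['joint_positions'],o['contact_force'])
p=shot('wrist'); save(p,sys.argv[1]+'.png')
for t in sys.argv[2:]:
    print(t,find(p,t))
    for d in vision.regions_of(p,t)[:2]:
        pts=cv2.findNonZero(d['mask'].astype(np.uint8)); print(' m',round(d['confidence'],2),cv2.minAreaRect(pts),pts.mean(0).round(1))
np.savez('w.npz',img=p['img'],c2w=p['c2w'],K=p['camera_matrix'])
E
python3 w.py w1 plug shaker; python3 -c "
from h import *
p=shot('wrist');hsv=cv2.cvtColor(p['img'],cv2.COLOR_RGB2HSV)
y=cv2.inRange(hsv,(20,120,120),(40,255,255));n,l,s,c=cv2.connectedComponentsWithStats(y);print(s,c.round(1))"
```

```text
[[0.991, -0.001, 0.135, 536.244], [-0.135, 0.0, 0.991, -12.13], [-0.001, -1.0, 0.0, 234.195], [0.0, 0.0, 0.0, 1.0]] 3.05 [-1.65620454e-01  3.63647976e-01  1.49320206e+00  1.47460457e-04
  1.28537734e+00 -1.60130180e+00] [-0.27487183 -0.00677354 -0.37951814]
plug [(0.91, [537.0, -15.0, 75.0])]
 m 0.64 ((252.13417053222656, 182.79269409179688), (63.562721252441406, 64.8121109008789), 51.34019470214844) [[252.1 183.5]]
shaker [(0.92, [518.0, -12.0, 52.0])]
 m 0.87 ((253.80923461914062, 170.933837890625), (134.8476104736328, 149.65811157226562), 3.1798300743103027) [[253.1 169.8]]
[[     0      0    512    384 195593]
 [   247    151     10      3     21]
 [   243    172     16     50    746]
 [   401    257      1      1      1]
 [   106    258      9     39    102]
 [   399    259     10     38    100]
 [   120    264      1      1      1]
 [   245    321      1      1      1]
 [   267    320      1      1      1]
 [   277    320      1      1      1]
 [   279    321      1      1      1]
 [   290    320      2      2      2]
 [   301    321      1      1      1]
 [   262    322      1      1      1]
 [   274    322      1      1      1]
 [   317    322      1      1      1]
 [   245    324      2      2      2]
 [   280    324      1      1      1]
 [   296    324      1      1      1]
 [   371    367      1      2      2]
 [   371    370      2      1      2]
 [   370    372      3     12     26]] [[255.5 191.4]
 [251.7 152.1]
 [250.1 196.2]
 [401.  257. ]
 [108.7 278.3]
 [404.6 279.4]
 [120.  264. ]
 [245.  321. ]
 [267.  320. ]
 [277.  320. ]
 [279.  321. ]
 [290.5 320.5]
 [301.  321. ]
 [262.  322. ]
 [274.  322. ]
 [317.  322. ]
 [245.5 324.5]
 [280.  324. ]
 [296.  324. ]
 [371.  367.5]
 [371.5 370. ]
 [371.2 377.8]]
```

View pics/w1.png

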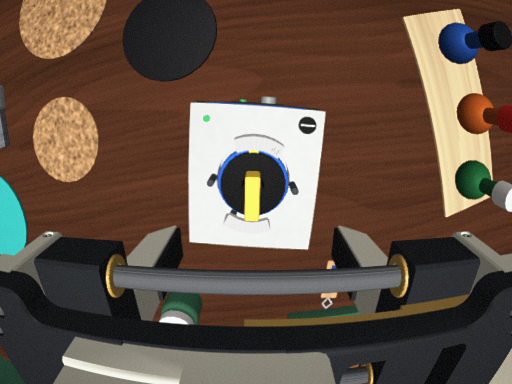

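The picture shows the shaker with the plug's bar at (252,197), pointing along the image's vertical and nearly in line with the tool. The shaker's top corners are (190,102), (325,111), (309,249) and (189,242).

```bash
python3 -c "
from h import *
d=np.load('w.npz');p=dict(img=d['img'],c2w=d['c2w'],camera_matrix=d['K'],mount=1)
C=[onz(p,*q,55)[:2] for q in [(190,102),(325,111),(309,249),(189,242)]]
C=np.array(C);print(C.round(1),C.mean(0))
for i in range(4):
  v=C[(i+1)%4]-C[i];print(np.hypot(*v).round(1),np.degrees(np.arctan2(v[1],v[0])).round(1))
print('disc',onz(p,252.1,182.8,74).round(1))
hsv=cv2.cvtColor(p['img'],cv2.COLOR_RGB2HSV)
y=cv2.inRange(hsv,(20,120,120),(40,255,255));n,l,s,c=cv2.connectedComponentsWithStats(y);
m=(l==2)
for r in range(172,222,4):
  x=np.where(m[r])[0];print(r,x.min(),x.max(),p['img'][r,x.min()+2:x.max()-1:3,0])
v=p['img'][172:222,243:259].max(2);
b=cv2.inRange(hsv,(100,120,80),(125,255,255));b[:140]=0;b[230:]=0;b[:,:210]=0;b[:,300:]=0
e=cv2.fitEllipse(cv2.convexHull(cv2.findNonZero(b)));print(e,onz(p,*e[0],66))
"
```

```text
[[ 445.7  -75.2]
 [ 475.9   72. ]
 [ 643.4   39.3]
 [ 613.4 -109.7]] [544.62427873 -18.41756672]
150.2 78.4
170.6 -11.0
152.0 -101.3
171.2 168.4
disc [542.3 -18.8  74. ]
172 246 258 [166 169 166]
176 246 259 [189 181 179 177]
180 245 260 [251 250 250 250]
184 245 260 [251 250 250 250]
188 245 259 [251 250 250 250]
192 245 259 [251 250 250 250]
196 245 259 [251 250 250 251]
200 245 259 [251 250 250 251]
204 244 259 [253 250 251 250]
208 244 259 [252 250 250 249]
212 244 259 [252 250 251 250]
216 245 258 [251 250 250 251]
220 245 257 [247 250 250]
((252.4142608642578, 181.61000061035156), (65.69010162353516, 70.99683380126953), 94.07173919677734) [543.25696889 -18.71262452  66.        ]
```

```bash
python3 -c "
from h import *
d=np.load('w.npz');p=dict(img=d['img'],c2w=d['c2w'],camera_matrix=d['K'],mount=1)
P=[onz(p,*q,124) for q in [(252.7,178.5),(251.5,221),(244.8,200),(259.7,200)]]
print(np.array(P).round(1)); v=P[0]-P[1]; print(v,np.degrees(np.arctan2(-v[1],-v[0])))
T,o=tool(); g=np.array([543.2,-18.6,100])-T[:3,3]; print(T[:3,:3].T@g)
"
```

```text
[[524.5 -15.  124. ]
 [565.6 -21.9 124. ]
 [543.9 -25.1 124. ]
 [545.7 -11.4 124. ]]
[-41.17135582   6.9407852    0.        ] -9.569111786760038
[  8.57680993 134.83956958  -7.2610991 ]
```

>>> arm_command:
  deltas:
    - [0.0094,0.02,-0.0071,1]
    - [0,0.035,0,0]
    - [0,0.035,0,0]
    - [0,0.03,0,0]
    - [0,0.015,0,0]
  claw: 100

```text
time: 3.85
tool_pos: [542.6, -18.3, 97.2]
tcp_rot: [-1.571, 0.004, -0.154]
contact_force: [-0.5, 0.2, 0.4]
grip_width: 57.7
```

>>> arm_command:
  deltas:
    - [0,0,0,0]
    - [0,0,0,0]
    - [0,0,0,0]
    - [0,0,0,0]
    - [0,0,0,0]
  claw: 255

```text
time: 4.35
tool_pos: [544.7, -18.8, 100.8]
tcp_rot: [-1.57, -0.002, -0.154]
contact_force: [-0.3, 1.5, 3.8]
grip_width: 22.7
```

>>> arm_command:
  deltas:
    - [0,0,0,0]
    - [0,0,0,0]
    - [0,0,0,0]

```text
time: 4.65
tool_pos: [544.6, -18.8, 100.3]
tcp_rot: [-1.57, -0.002, -0.154]
contact_force: [1.1, 1.3, 4.5]
grip_width: 22.3
```

Width 22 mm means the pads caught the 24 mm neck below the bar. I'll open a little, rise 9 mm and close on the bar.

>>> arm_command:
  deltas:
    - [0,0,0,0]
    - [0,0,0,0]
    - [0,-0.009,0,0]
    - [0,0,0,0]
  claw: 140

```text
time: 5.05
tool_pos: [544.5, -19.0, 109.6]
tcp_rot: [-1.571, -0.001, -0.154]
contact_force: [-0.1, -0.4, 0.5]
grip_width: 41.0
```

>>> arm_command:
  deltas:
    - [0,0,0,0]
    - [0,0,0,0]
    - [0,0,0,0]
    - [0,0,0,0]
    - [0,0,0,0]
  claw: 255

```text
time: 5.55
tool_pos: [544.0, -18.8, 108.6]
tcp_rot: [-1.571, 0.0, -0.153]
contact_force: [0.2, 0.9, 0.2]
grip_width: 14.0
```

>>> arm_command:
  deltas:
    - [0,0,0,0]
    - [0,0,0,0]

```text
time: 5.75
tool_pos: [544.0, -18.8, 108.6]
tcp_rot: [-1.571, 0.0, -0.153]
contact_force: [0.7, 0.9, -1.4]
grip_width: 13.9
```

>>> arm_command:
  deltas:
    - [0,0,0,-6]
    - [0,0,0,-7]
    - [0,0,0,-7]
    - [0,0,0,-7]
    - [0,0,0,-7]

```text
time: 6.25
tool_pos: [544.0, -18.8, 108.6]
tcp_rot: [-1.571, 0.0, 0.445]
contact_force: [1.0, -0.3, -1.1]
grip_width: 13.9
```

>>> arm_command:
  deltas:
    - [0,0,0,-7]
    - [0,0,0,-7]
    - [0,0,0,-6.3]
    - [0,0,0,0]

```text
time: 6.65
tool_pos: [544.0, -18.8, 108.6]
tcp_rot: [-1.571, 0.0, 0.795]
contact_force: [-0.5, 0.4, -1.3]
grip_width: 13.9
```

Yaw is 45.5°, with no resistance. Lifting gently.

>>> arm_command:
  deltas:
    - [0,-0.006,0,0]
    - [0,-0.008,0,0]
    - [0,-0.01,0,0]
    - [0,-0.01,0,0]
    - [0,-0.01,0,0]

```text
time: 7.15
tool_pos: [544.3, -18.9, 154.0]
tcp_rot: [-1.571, -0.001, 0.794]
contact_force: [-0.1, -0.7, -1.1]
grip_width: 13.4
```

```bash
python3 w.py w2 plug mat; python3 -c "
from h import *
p=shot('top')
for t in('mat',):
    for d in vision.regions_of(p,t)[:4]:
        n=cv2.findNonZero(d['mask'].astype(np.uint8)); e=cv2.fitEllipse(cv2.convexHull(n)); print(e,onz(p,*e[0],5).round(1))
for r in ((454,-294),): print(proj(p,[*r,5]))
"
```

```text
[[0.701, 0.001, -0.713, 544.282], [0.713, -0.0, 0.701, -18.854], [0.001, -1.0, -0.001, 154.002], [0.0, 0.0, 0.0, 1.0]] 7.15 [-1.75446129e-01  4.53663468e-01  1.58852174e+00  1.38548471e-04
  1.09848317e+00 -2.54011477e+00] [-0.13416509 -0.66289601 -1.14678311]
plug [(0.78, [531.0, -29.0, 124.0])]
 m 0.81 ((255.35887145996094, 216.43881225585938), (98.22755432128906, 98.30833435058594), 46.63658142089844) [[256.7 210.2]]
mat [(0.66, [506.0, -256.0, 6.0]), (0.64, [371.0, -77.0, 1.0])]
 m 0.89 ((334.5, 26.5), (53.0, 117.0), 90.0) [[338.5  22.3]]
 m 0.61 ((128.5, 3.0), (6.0, 49.0), 90.0) [[127.    2.2]]
((325.1968688964844, 213.20045471191406), (47.56789016723633, 48.11902618408203), 113.1268539428711) [ 453.3 -292.9    5. ]
((319.7964172363281, 292.8268127441406), (64.99530792236328, 66.64736938476562), 160.0399169921875) [ 242.3 -269.1    5. ]
((256.60150146484375, 255.88101196289062), (47.47843933105469, 48.11274719238281), 176.6127471923828) [ 344.4 -103.7    5. ]
((406.0962219238281, 174.15069580078125), (64.34236145019531, 66.31817626953125), 123.67664337158203) [ 553.  -517.8    5. ]
[325.60594374 212.93921732]
```

View pics/w2.png

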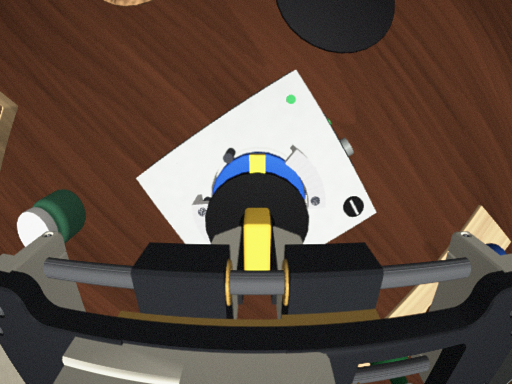

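The plug is held clear of the collar, with its lug over the blue ring at (257,163). Moving to the mat at (453.5,-293.5).

>>> arm_command:
  deltas:
    - [0,-0.01,0,7]
    - [0,-0.01,0,7]
    - [0,0,0,7]
    - [-0.014,0,-0.0152,0]
    - [-0.028,0,-0.0303,0]

```text
time: 8.0
tool_pos: [524.9, -76.4, 172.2]
tcp_rot: [-1.57, -0.0, 0.431]
contact_force: [-0.3, -0.3, -0.9]
grip_width: 13.9
```

>>> arm_command:
  deltas:
    - [-0.028,0,-0.0303,0]
    - [-0.028,0,-0.0303,0]
    - [-0.028,0,-0.0303,0]
    - [-0.028,0,-0.0303,0]
    - [-0.028,0,-0.0303,0]

```text
time: 8.5
tool_pos: [459.3, -274.9, 172.2]
tcp_rot: [-1.57, 0.0, 0.428]
contact_force: [0.9, 0.1, -0.5]
grip_width: 13.7
```

>>> arm_command:
  deltas:
    - [-0.014,0.01,-0.0152,0]
    - [0,0.03,0,0]
    - [0,0.03,0,0]
    - [0,0.02,0,0]
    - [0,0,0,0]

```text
time: 9.0
tool_pos: [452.0, -291.9, 79.6]
tcp_rot: [-1.564, 0.003, 0.427]
contact_force: [-0.0, 0.3, -0.8]
grip_width: 13.9
```

```bash
python3 -c "
from h import *
T,o=tool();print(T.round(3).tolist());p=shot('wrist');print(find(p,'mat'),find(p,'plug'))
q=shot('side');print(find(q,'plug'),find(q,'mat'));print(T[:3,:3].T@(np.array([453.5,-293.5,52])-T[:3,3]))
a=p['img'];b=q['img'];cv2.imwrite('pics/m1.png',cv2.resize(np.hstack([a,b])[:,:,::-1],(800,300)))"
```

```text
[[0.91, -0.005, -0.414, 451.966], [0.414, 0.005, 0.91, -291.872], [-0.003, -1.0, 0.006, 79.59], [0.0, 0.0, 0.0, 1.0]]
[(0.93, [348.0, -115.0, 1.0]), (0.73, [531.0, -499.0, 9.0]), (0.72, [289.0, -251.0, 9.0]), (0.71, [427.0, -320.0, 4.0])] [(0.61, [433.0, -298.0, 46.0])]
[(0.96, [441.0, -307.0, 51.0])] [(0.97, [555.0, -512.0, 6.0]), (0.84, [239.0, -283.0, 5.0]), (0.7, [346.0, -107.0, 5.0]), (0.58, [446.0, -318.0, 1.0])]
[ 0.79732422 27.57412676 -2.29274079]
```

View pics/m1.png

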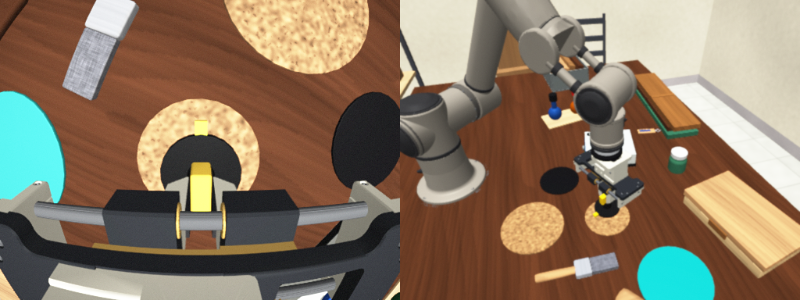

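The plug, with disc and lug at (200,160) in the left half, is over the small cork mat. Lowering.

>>> arm_command:
  deltas:
    - [0,0.012,0,0]
    - [0,0.01,0,0]
    - [0,0.006,0,0]
    - [0,0,0,0]

```text
time: 9.7
tool_pos: [453.1, -292.6, 53.3]
tcp_rot: [-1.568, 0.001, 0.428]
contact_force: [0.7, 0.6, -0.3]
grip_width: 13.8
```

>>> arm_command:
  deltas:
    - [0,0.003,0,0]
    - [0,0,0,0]

```text
time: 9.9
tool_pos: [453.8, -293.2, 51.4]
tcp_rot: [-1.571, 0.0, 0.428]
contact_force: [-0.5, -0.5, -0.3]
grip_width: 13.8
```

>>> arm_command:
  deltas:
    - [0,0.002,0,0]
    - [0,0,0,0]

```text
time: 10.1
tool_pos: [453.8, -293.2, 49.7]
tcp_rot: [-1.571, -0.0, 0.428]
contact_force: [-0.2, 0.9, -1.3]
grip_width: 14.0
```

>>> arm_command:
  deltas:
    - [0,0.0015,0,0]
    - [0,0,0,0]

```text
time: 10.3
tool_pos: [453.7, -293.2, 48.1]
tcp_rot: [-1.571, -0.0, 0.428]
contact_force: [-0.0, -0.2, -0.8]
grip_width: 13.8
```

>>> arm_command:
  deltas:
    - [0,0.001,0,0]
    - [0,0,0,0]

```text
time: 10.5
tool_pos: [453.9, -293.3, 47.5]
tcp_rot: [-1.571, -0.0, 0.428]
contact_force: [-1.0, 0.6, 2.0]
grip_width: 13.9
```

>>> arm_command:
  deltas:
    - [0,0.001,0,0]
    - [0,0,0,0]

```text
time: 10.7
tool_pos: [453.9, -293.3, 47.5]
tcp_rot: [-1.572, -0.0, 0.428]
contact_force: [-3.5, 2.6, 10.1]
grip_width: 13.7
```

>>> arm_command:
  deltas:
    - [0,-0.001,0,0]
    - [0,0,0,0]
    - [0,0,0,0]
    - [0,0,0,0]
    - [0,0,0,0]
  claw: 0

```text
time: 11.2
tool_pos: [453.7, -293.2, 47.0]
tcp_rot: [-1.57, 0.0, 0.428]
contact_force: [-0.6, 0.4, 0.0]
grip_width: 49.3
```

>>> arm_command:
  deltas:
    - [0,-0.012,0,0]
    - [0,-0.03,0,0]
    - [0,-0.045,0,0]
    - [0,-0.045,0,6.75]
    - [0,-0.045,0,6.75]

```text
time: 11.7
tool_pos: [453.5, -293.0, 226.9]
tcp_rot: [-1.571, -0.0, 0.187]
contact_force: [0.7, -0.2, -0.7]
grip_width: 88.9
```

```bash
python3 -c "
from h import *
T,o=tool();print(T.round(3).tolist(),o['time']);p=shot('wrist');print(find(p,'plug'))
q=shot('side');print(find(q,'plug'))
a=p['img'];b=q['img'][200:320,200:360];b=cv2.resize(b,(512,384));cv2.imwrite('pics/m2.png',cv2.resize(np.hstack([a,b])[:,:,::-1],(800,300)))"
```

```text
[[0.982, 0.001, -0.186, 453.502], [0.186, -0.0, 0.982, -292.976], [0.0, -1.0, -0.0, 226.925], [0.0, 0.0, 0.0, 1.0]] 11.7
[(0.71, [448.0, -295.0, 13.0]), (0.66, [451.0, -295.0, 4.0])]
[(0.87, [448.0, -303.0, 11.0])]
```

View pics/m2.png

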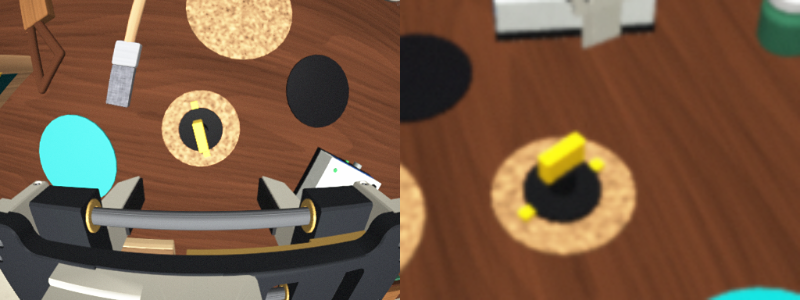

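The plug stands upright in the middle of the small cork mat, at (200,128) left and (562,185) right. Now to the flask.

>>> arm_command:
  deltas:
    - [0.006,-0.013,0.02,0]
    - [0.011,0,0.0425,0]
    - [0.011,0,0.0425,0]
    - [0.011,0,0.0425,0]
    - [0.011,0,0.0425,0]

```text
time: 12.4
tool_pos: [465.4, -95.3, 235.7]
tcp_rot: [-1.569, 0.003, 0.193]
contact_force: [0.7, -0.5, -0.6]
grip_width: 91.6
```

>>> arm_command:
  deltas:
    - [0.011,0,0.0425,0]
    - [0.011,0,0.0425,0]
    - [0.011,0,0.0425,0]
    - [0.011,0,0.0425,0]
    - [0.011,0,0.0425,0]

```text
time: 12.9
tool_pos: [478.9, 123.6, 235.8]
tcp_rot: [-1.57, 0.003, 0.193]
contact_force: [1.5, -0.1, 0.2]
grip_width: 91.6
```

>>> arm_command:
  deltas:
    - [0.011,0,0.0425,0]
    - [0.011,0,0.0425,0]
    - [0.011,0,0.0425,0]
    - [0.006,0,0.02,0]
    - [0,0,0,0]

```text
time: 13.4
tool_pos: [488.9, 276.5, 235.1]
tcp_rot: [-1.571, 0.003, 0.197]
contact_force: [-0.2, 0.4, 0.5]
grip_width: 92.0
```

```bash
python3 w.py w3 flask tray; python3 -c "
from h import *
d=np.load('w.npz');p=dict(img=d['img'],c2w=d['c2w'],camera_matrix=d['K'],mount=1)
q=shot('side')
for n,p in (('w',p),('s',q)):
  hsv=cv2.cvtColor(p['img'],cv2.COLOR_RGB2HSV)
  m=cv2.inRange(hsv,(0,190,120),(5,255,255))|cv2.inRange(hsv,(175,190,120),(180,255,255))
  k,l,s,c=cv2.connectedComponentsWithStats(m)
  for i in range(1,k):
    if s[i,4]>25: print(n,s[i],c[i].round(1),onz(p,*c[i],124).round(1))
"
```

```text
[[0.981, -0.003, -0.195, 488.95], [0.195, -0.001, 0.981, 276.497], [-0.003, -1.0, 0.0, 235.129], [0.0, 0.0, 0.0, 1.0]] 13.4 [ 3.77874233e-01  4.11137146e-01  1.41735879e+00  6.47402819e-04
  1.31648680e+00 -1.38972271e+00] [-0.15953106  0.35263437  0.47793536]
flask [(0.8, [483.0, 303.0, 66.0])]
 m 0.97 ((282.2558898925781, 183.3264617919922), (64.9619369506836, 49.392547607421875), 85.60128784179688) [[284.3 181.9]]
 m 0.53 ((54.17707443237305, 167.47625732421875), (101.71971893310547, 129.68348693847656), 12.33908748626709) [[ 56.2 166.6]]
tray [(0.64, [461.0, 280.0, 8.0])]
 m 0.64 ((271.4999694824219, 160.49998474121094), (218.99996948242188, 86.99998474121094), 90.0) [[268.5 151.6]]
w [272 175  31  31 261] [284.8 183.5] [477.3 299.4 124. ]
w [276 190  30  25 224] [292.1 206.7] [498.  311.2 124. ]
s [219 111  11  12 114] [223.9 116.8] [485.5 274.6 124. ]
```

View pics/w3.png

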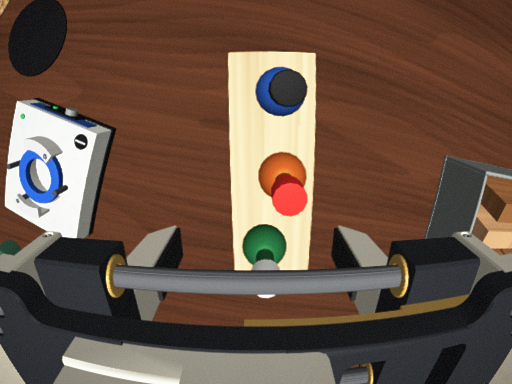

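The amber flask is the middle one, with its bulb at (282,176) and its red stopper top at (290,198). Its neighbours are about 85 px away.

```bash
python3 -c "
from h import *
d=np.load('w.npz');p=dict(img=d['img'],c2w=d['c2w'],camera_matrix=d['K'],mount=1)
print('top',onz(p,290,198,124).round(1),'bulb',onz(p,282,175,34).round(1))
im=p['img'].astype(int)
red=((im[:,:,0]>200)&(im[:,:,1]<70)).astype(np.uint8); red[:150]=0
c=cv2.findNonZero(red); (e,r)=cv2.minEnclosingCircle(c); print(e,r, red.sum(), onz(p,*e,124).round(1))
a=np.linalg.norm(onz(p,e[0]-17,e[1],124)-onz(p,e[0]+17,e[1],124));print(a)
for v in range(170,222,5): print(v,im[v,290])
for n in ('top','side'):
  q=shot(n)
  for x in ([487,300],[490,300]): print(n,proj(q,[*x,124]).round(1),proj(q,[*x,109]).round(1),proj(q,[*x,32]).round(1))
  h=cv2.cvtColor(q['img'],cv2.COLOR_RGB2HSV);m=cv2.inRange(h,(0,190,120),(5,255,255))|cv2.inRange(h,(175,190,120),(180,255,255));m[250:]=0
  k,l,s,c=cv2.connectedComponentsWithStats(m); print(s[1:][s[1:,4]>20],c[1:][s[1:,4]>20])
"
```

```text
top [490.  307.2 124. ] bulb [490.7 307.2  34. ]
(289.5, 198.5) 16.985387802124023 180 [490.6 306.9 124. ]
31.956657345695685
170 [235 125  52]
175 [142  58  27]
180 [153  26  28]
185 [253  81  73]
190 [252  73  64]
195 [252  74  66]
200 [253  72  65]
205 [253  73  67]
210 [253  70  65]
215 [252  82  69]
220 [247 231 183]
top [ 87.5 206. ] [ 90.2 206.1] [102.9 207. ]
top [ 87.5 204.7] [ 90.2 204.9] [102.9 205.9]
[] []
side [222.8 113.4] [223.1 117.5] [224.8 137.7]
side [223.7 113.3] [224.  117.4] [225.6 137.6]
[[219 111  11  12 114]] [[223.90350877 116.76315789]]
```

>>> arm_command:
  deltas:
    - [0.0073,0.01,0.0296,0]
    - [0,0.03,0,0]
    - [0,0.04,0,0]
    - [0,0.035,0,0]
    - [0,0.017,0,0]

```text
time: 14.3
tool_pos: [490.2, 303.3, 102.2]
tcp_rot: [-1.572, 0.005, 0.191]
contact_force: [0.3, -0.4, 0.4]
grip_width: 91.7
```

>>> arm_command:
  deltas:
    - [0,0.005,0,0]
    - [0,0,0,0]
    - [0,0,0,0]
  claw: 110

```text
time: 14.6
tool_pos: [492.5, 304.7, 101.6]
tcp_rot: [-1.57, -0.002, 0.192]
contact_force: [-0.3, 0.1, 0.6]
grip_width: 72.7
```

```bash
python3 w.py w4 flask
```

```text
[[0.982, 0.002, -0.191, 492.496], [0.191, 0.001, 0.982, 304.741], [0.002, -1.0, 0.001, 101.606], [0.0, 0.0, 0.0, 1.0]] 14.6 [ 4.21777853e-01  5.70510747e-01  1.54758339e+00  5.40214941e-05
  1.02105984e+00 -1.34081402e+00] [-0.32039675  0.07851596  0.59777762]
flask [(0.88, [478.0, 304.0, 58.0])]
 m 0.8 ((261.2513427734375, 218.681396484375), (75.18162536621094, 99.68672180175781), 1.123302698135376) [[262.4 219.7]]
```

View pics/w4.png

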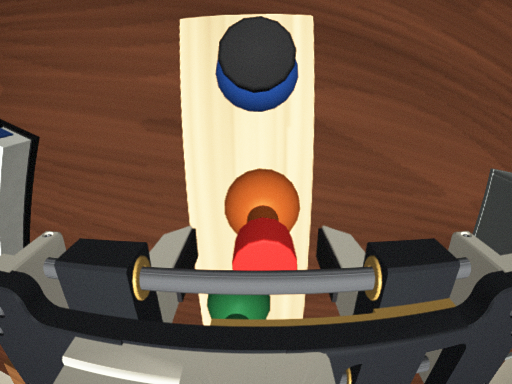

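The stopper is between the open fingers, about 2.5 mm off centre at (264,245). I'll correct that and close.

>>> arm_command:
  deltas:
    - [-0.0017,0.003,0.0027,0]
    - [0,0,0,0]
    - [0,0,0,0]

```text
time: 15.05
tool_pos: [489.3, 307.1, 97.3]
tcp_rot: [-1.571, -0.0, 0.192]
contact_force: [-0.1, 0.1, 0.1]
grip_width: 52.3
```

>>> arm_command:
  deltas:
    - [0,0,0,0]
    - [0,0,0,0]
    - [0,0,0,0]
    - [0,0,0,0]
    - [0,0,0,0]
  claw: 255

```text
time: 15.55
tool_pos: [489.4, 306.9, 97.2]
tcp_rot: [-1.571, -0.0, 0.192]
contact_force: [-0.1, 0.1, -0.4]
grip_width: 33.5
```

>>> arm_command:
  deltas:
    - [0,0,0,0]
    - [0,-0.006,0,0]
    - [0,-0.01,0,0]
    - [0,-0.015,0,0]
    - [0,-0.02,0,0]

```text
time: 16.05
tool_pos: [489.0, 306.7, 148.8]
tcp_rot: [-1.571, 0.001, 0.192]
contact_force: [1.3, 0.4, -1.6]
grip_width: 33.6
```

Held: width 33.5 mm and weight felt. Carrying it over.

>>> arm_command:
  deltas:
    - [0,-0.03,0,0]
    - [0,-0.025,0,0]
    - [0,-0.005,-0.018,0]
    - [-0.001,0,-0.0365,0]
    - [-0.001,0,-0.0365,0]

```text
time: 16.55
tool_pos: [504.9, 216.7, 209.4]
tcp_rot: [-1.571, -0.002, 0.194]
contact_force: [0.9, -0.5, -1.8]
grip_width: 33.5
```

>>> arm_command:
  deltas:
    - [-0.001,0,-0.0365,0]
    - [-0.001,0,-0.0365,0]
    - [-0.001,0,-0.0365,0]
    - [-0.001,0,-0.0365,0]
    - [-0.001,0,-0.0365,0]

```text
time: 17.05
tool_pos: [534.8, 35.6, 209.2]
tcp_rot: [-1.571, -0.001, 0.192]
contact_force: [0.6, -0.7, -2.4]
grip_width: 33.4
```

>>> arm_command:
  deltas:
    - [-0.001,0,-0.0365,0]
    - [-0.001,0,-0.02,0]
    - [0,0,0,0]
    - [0,0,0,0]

```text
time: 17.45
tool_pos: [543.5, -18.7, 208.7]
tcp_rot: [-1.57, -0.0, 0.191]
contact_force: [0.3, 0.3, -1.5]
grip_width: 33.5
```

```bash
python3 w.py w5 flask shaker; python3 -c "
from h import *
T,o=tool();print(o['tool_pos'],o['contact_force'])
p=shot('wrist');hsv=cv2.cvtColor(p['img'],cv2.COLOR_RGB2HSV)
for z in(66,): print(proj(p,[543.7,-18.7,66]), [proj(p,[543.7+40*np.cos(a),-18.7+40*np.sin(a),66]).round(0).tolist() for a in (0,1.57,3.14,4.71)])
b=cv2.inRange(hsv,(100,120,80),(125,255,255));k,l,s,c=cv2.connectedComponentsWithStats(b);print(s[1:][s[1:,4]>40])
"
```

```text
[[0.982, 0.0, -0.19, 543.486], [0.19, 0.001, 0.982, -18.719], [0.0, -1.0, 0.0, 208.677], [0.0, 0.0, 0.0, 1.0]] 17.45 [-1.75700668e-01  3.97915980e-01  1.51394116e+00  5.80990722e-04
  1.22954811e+00 -1.93766562e+00] [ 0.34171974  0.26628672 -1.54928877]
flask [(0.78, [532.0, -22.0, 168.0])]
 m 0.76 ((257.0, 238.0), (130.0, 76.0), 90.0) [[257.1 225.2]]
shaker [(0.79, [508.0, -28.0, 53.0])]
 m 0.81 ((263.0337829589844, 170.63720703125), (145.86424255371094, 160.91310119628906), 19.855215072631836) [[258.3 153.6]]
 m 0.61 ((72.35523223876953, 71.4437026977539), (71.71258544921875, 94.18424987792969), 21.250505447387695) [[77.3 72.7]]
[543.50272429 -17.66246155 208.3947496 ] [ 0.69033159  0.1562646  -2.14384582]
[256.71177555 181.18551416] [[249.0, 217.0], [295.0, 188.0], [265.0, 143.0], [218.0, 174.0]]
[[ 484   94   28   40  730]
 [ 219  143   76   53 1519]]
```

View pics/w5.png

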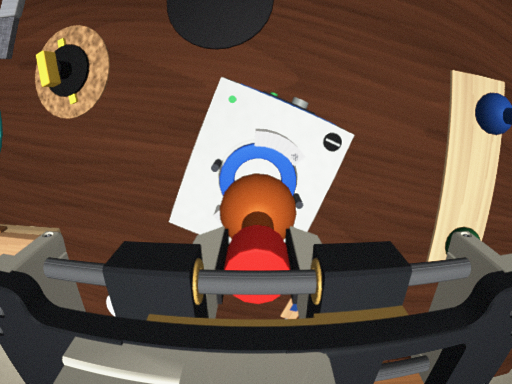

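The predicted ring extents (218–295, top 143) match the seen blue ring (219–295, 143), so the flask is above its centre. Lowering.

>>> arm_command:
  deltas:
    - [0,0.015,0,0]
    - [0,0.02,0,0]
    - [0,0.013,0,0]
    - [0,0.006,0,0]
    - [0,0,0,0]

```text
time: 18.25
tool_pos: [543.2, -18.3, 153.6]
tcp_rot: [-1.57, 0.001, 0.193]
contact_force: [0.9, -0.2, -2.1]
grip_width: 33.5
```

>>> arm_command:
  deltas:
    - [0,0.003,0,0]
    - [0,0.002,0,0]
    - [0,0.002,0,0]
    - [0,0,0,0]

```text
time: 18.65
tool_pos: [544.0, -18.8, 148.0]
tcp_rot: [-1.571, -0.002, 0.192]
contact_force: [-0.9, 0.4, 3.7]
grip_width: 33.7
```

Contact came at 148.0, as predicted. Pressing down about 18 mm while watching the force.

>>> arm_command:
  deltas:
    - [0,0.003,0,0]
    - [0,0.003,0,0]
    - [0,0.003,0,0]
    - [0,0.002,0,0]
    - [0,0,0,0]

```text
time: 19.15
tool_pos: [544.1, -18.8, 137.4]
tcp_rot: [-1.571, -0.002, 0.192]
contact_force: [-3.4, 1.5, 9.1]
grip_width: 33.6
```

>>> arm_command:
  deltas:
    - [0,0.002,0,0]
    - [0,0.002,0,0]
    - [0,0.001,0,0]
    - [0,0,0,0]

```text
time: 19.55
tool_pos: [544.2, -18.8, 132.9]
tcp_rot: [-1.572, -0.002, 0.192]
contact_force: [-3.0, 1.1, 12.0]
grip_width: 33.4
```

>>> arm_command:
  deltas:
    - [0,0.0015,0,0]
    - [0,0.001,0,0]
    - [0,0,0,0]

```text
time: 19.85
tool_pos: [544.5, -18.8, 131.5]
tcp_rot: [-1.572, -0.004, 0.192]
contact_force: [-5.9, 1.5, 17.3]
grip_width: 34.0
```

>>> arm_command:
  deltas:
    - [0,0.001,0,0]
    - [0,0,0,0]
    - [0,0,0,0]

```text
time: 20.15
tool_pos: [544.7, -18.8, 131.4]
tcp_rot: [-1.572, -0.005, 0.192]
contact_force: [-7.1, 2.2, 23.4]
grip_width: 33.3
```

```bash
python3 -c "
from h import *
for i in range(3):
  T,o=tool();print(o['time'],o['tool_pos'].round(1),o['contact_force'].round(1),o['moment'].round(2)); q=shot('side')
print(find(q,'flask'),find(q,'plug'),find(q,'flask_green'),find(q,'flask_blue'))
p=shot('wrist');t=shot('top')
b=cv2.resize(q['img'][90:310,180:400],(384,384));cv2.imwrite('pics/f.png',cv2.resize(np.hstack([p['img'],b])[:,:,::-1],(800,343)))"
```

```text
20.15 [544.7 -18.8 131.4] [-7.1  2.2 23.4] [0.42 1.19 0.  ]
20.2 [544.7 -18.8 131.4] [-7.7  1.  24.7] [0.4  1.23 0.04]
20.25 [544.7 -18.8 131.4] [-6.8  1.5 24.8] [0.35 1.15 0.08]
[(0.88, [542.0, -32.0, 84.0]), (0.41, [574.0, 296.0, 30.0]), (0.34, [356.0, -439.0, 23.0]), (0.26, [448.0, -317.0, 5.0])] [(0.84, [447.0, -302.0, 11.0])] [(0.51, [575.0, 293.0, 30.0]), (0.15, [528.0, -67.0, 55.0])] [(0.88, [390.0, 270.0, 52.0]), (0.3, [731.0, -182.0, 54.0])]
```

View pics/f.png

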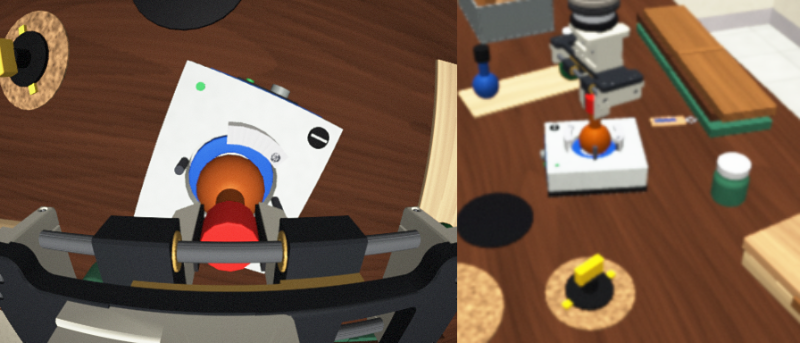

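>>> arm_command:
  deltas:
    - [0,0.0005,0,0]
    - [0,0,0,0]
    - [0,0,0,0]

```text
time: 20.9
tool_pos: [544.8, -18.8, 131.3]
tcp_rot: [-1.572, -0.005, 0.192]
contact_force: [-8.1, 1.1, 27.8]
grip_width: 33.5
```

```bash
python3 -c "
from h import *
o=bot.get_obs();print(o['time'],o['contact_force'],o['tool_pos']);print(job.close_job())"
```

```text
20.9 [-8.08642072  1.10630531 27.82930632] [544.7651423  -18.76645672 131.29568837]
the job is handed in; nothing more can be done
None
```

I turned the plug about 54° anticlockwise, lifted it out and stood it upright in the middle of the small cork mat. I then set the amber flask in the blue ring and pressed it down. I handed the job in at 20.9 s while still holding it pressed.

**Last checks**
- The last 0.5 mm of pressing moved the tool only 0.1 mm and raised the upward force to about 28 N. The spring gives at most about 15 N, so I take the ring to be fully down.
- The final picture shows the flask upright in the ring and the plug standing on the mat. The blue flask, jar and tag look unmoved, and the green flask shows only partly, still on the tray. The brush is outside that picture, so I did not check it at the end.

**What did not go as expected**
- My first grip caught the plug's neck, so I opened and regripped 9 mm higher on the bar.
- The tool stopped about 1 mm above the height I had predicted for full press.
- About 8 N of sideways force remained on the tool, probably from a slight off-centre grip. I left it alone.

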